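Put the check weights back into the graded storage rail

TASK

The scale check is done: move the four check weights from the row on the dark wooden stand to the storage rail, each into the wooden holder that is bored for its size (smallest in the smallest, largest in the largest), so that it stands upright on the bottom of the bore. Set each weight down in its holder rather than dropping it, and leave them all standing there, let go.

Things in the scene. Friction and masses are not known exactly. Their poses are not given: they have to be found in the camera images.
- weight_20_center (a point): The smallest check weight: an upright silver-grey cylinder 20 mm in diameter with a narrower knob on top, 30 mm tall in all (the straight-sided body is the lower 65 %). Loose; stands in one of the four seats of the stand. The point is on its axis, half-way up (15 mm above its underside); z is up along the axis.
- weight_24_center (a point): The second smallest check weight: an upright brass-coloured cylinder 24 mm in diameter with a narrower knob on top, 39 mm tall in all (the straight-sided body is the lower 65 %). Loose; stands in one of the four seats of the stand. The point is on its axis, half-way up (19.5 mm above its underside); z is up along the axis.
- weight_31_center (a point): The second largest check weight: an upright brass-coloured cylinder 31 mm in diameter with a narrower knob on top, 49 mm tall in all (the straight-sided body is the lower 65 %). Loose; stands in one of the four seats of the stand. The point is on its axis, half-way up (24.5 mm above its underside); z is up along the axis.
- weight_42_center (a point): The largest check weight: an upright silver-grey cylinder 42 mm in diameter with a narrower knob on top, 66 mm tall in all (the straight-sided body is the lower 65 %). Loose; stands in one of the four seats of the stand. The point is on its axis, half-way up (33 mm above its underside); z is up along the axis.
- holder_20_seat (a point): The smallest holder on the rail: a fixed round cup of lacquered (slippery) wood, 38 mm in outer diameter, bored 25 mm wide for the smallest weight; the bore is 10 mm deep, its upper 6 mm a cone that widens to 32 mm at the mouth. The point is the centre of the bore's flat floor, 10 mm below the cup's top; z is up. A weight seated here stands on this floor with its axis upright and sticks out 20 mm above the cup.
- holder_24_seat (a point): The second smallest holder on the rail: a fixed round cup of lacquered (slippery) wood, 46 mm in outer diameter, bored 29 mm wide for the second smallest weight; the bore is 10 mm deep, its upper 6 mm a cone that widens to 36 mm at the mouth. The point is the centre of the bore's flat floor, 10 mm below the cup's top; z is up. A weight seated here stands on this floor with its axis upright and sticks out 29 mm above the cup.
- holder_31_seat (a point): The second largest holder on the rail: a fixed round cup of lacquered (slippery) wood, 54 mm in outer diameter, bored 36 mm wide for the second largest weight; the bore is 10 mm deep, its upper 6 mm a cone that widens to 43 mm at the mouth. The point is the centre of the bore's flat floor, 10 mm below the cup's top; z is up. A weight seated here stands on this floor with its axis upright and sticks out 39 mm above the cup.
- holder_42_seat (a point): The largest holder on the rail: a fixed round cup of lacquered (slippery) wood, 62 mm in outer diameter, bored 47 mm wide for the largest weight; the bore is 10 mm deep, its upper 6 mm a cone that widens to 54 mm at the mouth. The point is the centre of the bore's flat floor, 10 mm below the cup's top; z is up. A weight seated here stands on this floor with its axis upright and sticks out 56 mm above the cup.
- stand: The working stand: a dark wooden board, 66 mm (x) by 264 mm (y) by 22 mm high, fixed to the table, with four equal round seats 48 mm wide and 4 mm deep in a row along its y axis, 62 mm apart. Each holds one weight, in any order. Origin: centre of the underside; the seat floors are 18 mm and the top is 22 mm above it.
- rail: The storage rail: an aluminium bar, 54 mm (x) by 272 mm (y) by 18 mm high at its end stops, fixed to the table. The four holders stand on it in a row along its y axis, 62 mm apart, in any order. Origin: centre of the underside; the tops of all holders are 33 mm above it.
There are look-alikes about, which are no part of the job. What is shaped like the part that bears weight_24_center but orange or red is not meant.

How it is judged:
By the outcome, as a careful person would: the job done as asked, in the order asked, and still so for the second after the job is handed in, with the robot touching nothing.
It also fails if it takes over 96 s, if anything falls off the work surface, if the arm or the gripper's body presses on something with over 40 N, if the wrist force passes 120 N, or if a joint passes its speed limit or range.

ROBOT

A 6-joint arm with a two-finger parallel gripper is mounted at the origin on a cart in front of the work surface, level with it; the furniture and walls round the work are solid. World frame = base frame: x ahead of the robot, y to its left, z up, the work surface at z = 0. Lengths are in m, angles in rad, forces in N, time in s.
With the tool pointing down it reaches from about 0.225 to 0.875 m from the base axis. Payload 3.4 kg.
Tool frame: the origin (TCP) lies on the centre line of the jaws, within the pads' length; the fingertips stand 11 mm ahead of it and the grasp point (between the pads) lies 8 mm behind it; z points along the fingers, y is the line along which they close (so a half turn about z gives the same grasp; the last joint's range is limited). The gripper opens to 85 mm and grips with 20 to 120 N. Pads are 22 mm wide; open, the fingers measure 114 mm over their backs; the gripper's body (76 mm by 85 mm) begins 54 mm behind the grasp point. The pads swing forward as they close: fully open they stand 13 mm farther back than shut.
Start: joints at [-1.41, 0.276, 1.505, -0, 1.361, -0.121], TCP at [0.16, -0.552, 0.242] pointing down, gripper open.
Joint ranges: [-2.89, 2.89], [-0.75, 2.08], [0.22, 2.7], [-1.18, 4.32], [0.11, 2.71], [-2.7, 2.7]. Speed limits (rad/s): [2.57, 2.57, 3.14, 3.14, 3.14, 3.14].

INTERFACE

Orientations are given as a unit quaternion [w, x, y, z].
In Python, from rig import manip, eyes, job gives the robot as it stands.
- The arm moves only by the tool drive_tool, never from a script. Its argument "rows" is a list of rows, each a list of 3 entries, a list of its own where there are three numbers: the turn, a rotation vector about the world's x, y, z in rad, then the shift along the world's x, y, z in cm, then the finger opening in cm, from 0 to 8.54. A call has 1 to 8 rows; each row shifts and turns the commanded pose from where the row before left it; what a row does not reach is not made up. A row lasts 1/8 s, in which the tool goes at most 62.5 mm and 10.7 degrees, less where a joint would pass 70% of its speed; a pose out of reach is approached as far as the arm can. A call is refused whole if a number of a shift passes 6.25 or a number of a turn 0.188, either way. A call with a gripper value outside its range is refused whole. The fingers move at their own pace and stop on an object; "force" is the grip in N (left out, the last holds). Time passes only in rows, so rows that do not move let the fingers close. It gives the time, the measured TCP pose, the force, the opening and the grip force at its end, in the units of the state.
- manip.get_state(): the state, without advancing time (a new reading comes with each control period).
- eyes.get_image(name): name is "side" or "top" or "wrist"; returns the picture (420x560x3 uint8, red, green, blue); there is no depth.
- eyes.get_calibration(name): a dict with "camera_matrix" (3x3 intrinsics, pixels), "view" (4x4, takes a point from world to camera coordinates). Camera axes: x right, y up, looking along -z (the intrinsics and any distortion apply to the point x, -y, -z); pixel columns grow to the right and rows downward; lengths in m; the calibration is good to about 2 mm. A picture is of the moment at which its call begins: read the wrist's pose just before it. get_calibration takes no time and is no camera call; for the wrist camera it gives the pose at the moment of the call.
- job.sign_off(): hands the job in; it is judged then, once.
The state is a dict: "clock": time; "qpos": joint angles; "qd": joint speeds; "effort": joint torques, N m; "position": TCP position; "ee_rot": TCP orientation; "contact_force": force on the tool from outside, world axes, zero at the start; "moment": the same for the moment, N m; "width": finger opening in m; "gripper_force": force on a finger pad.
Only numpy, scipy, OpenCV 4.12 (cv2) and the standard library are available. Lean on these libraries where they do the work, as an engineer would, in place of code of your own. Each camera call takes 0.05 s, during which the arm holds its last target. There are 200 camera calls.

## Working session

There is one attempt and no reset: what is moved stays moved. The work goes in short steps, Python scripts to look and compute and a tool call to move; the robot and the scene stay as the last step left them, time stands still between calls to the robot, and variables do not carry over. Pictures are saved under pics/ and viewed, at most 19 in all, crops included, and the job is handed in when it is done.

Besides the shell and the picture viewer there is one more tool, called after "Emit:" as name(argument=value, ...) on one line, values as JSON. drive_tool: Moves the arm, as the interface text tells. Its arguments: {"type":"object","properties":{"rows":{"type":"array"},"force":{"type":"number"}},"required":["rows"]}

```bash
mkdir -p pics && python3 - <<'E'
from rig import manip, eyes
import cv2, numpy as np
print(manip.get_state())
for n in ("top","side"):
    im=eyes.get_image(n); cv2.imwrite(f"pics/{n}0.png",im[:,:,::-1])
    c=eyes.get_calibration(n); print(n,{k:np.round(v,4).tolist() if hasattr(v,'__len__') else v for k,v in c.items()})
E
```

```text
{'clock': 0.0, 'qpos': array([-1.41004188e+00,  2.76626809e-01,  1.50617311e+00, -3.85342549e-05,
        1.36066098e+00, -1.20989731e-01]), 'qd': array([-3.64309367e-04,  7.99004806e-05,  1.59237686e-03, -1.29691229e-03,
        2.65873551e-04,  1.63366173e-03]), 'effort': array([-4.65802441e-04, -4.16786349e+01, -2.45811027e+01, -2.33073166e-05,
        1.09337055e-02,  6.39469064e-07]), 'position': array([ 0.15977296, -0.55182218,  0.2414056 ]), 'ee_rot': array([-9.33560681e-04,  9.90092927e-01,  1.40410554e-01, -3.74070989e-05]), 'contact_force': array([ 0.91317079, -1.03646235, -0.24671879]), 'moment': array([ 0.00681368, -0.01408825, -0.03431804]), 'gripper_force': 0.0, 'width': 0.08512301034562898}
top {'camera_matrix': [[419.8623, 0.0, 278.9308], [0.0, 419.8623, 217.4006], [0.0, 0.0, 1.0]], 'view': [[0.0057, -0.9997, 0.0224, 0.1439], [0.9897, 0.0088, 0.1428, -0.5424], [-0.143, 0.0213, 0.9895, -0.8308], [0.0, 0.0, 0.0, 1.0]]}
side {'camera_matrix': [[521.7683, 0.0, 286.4069], [0.0, 521.7683, 211.4828], [0.0, 0.0, 1.0]], 'view': [[0.9516, -0.3074, 0.0069, -0.4431], [0.1674, 0.5368, 0.827, -0.2374], [-0.2579, -0.7857, 0.5622, -0.6603], [0.0, 0.0, 0.0, 1.0]]}
```

View pics/top0.png

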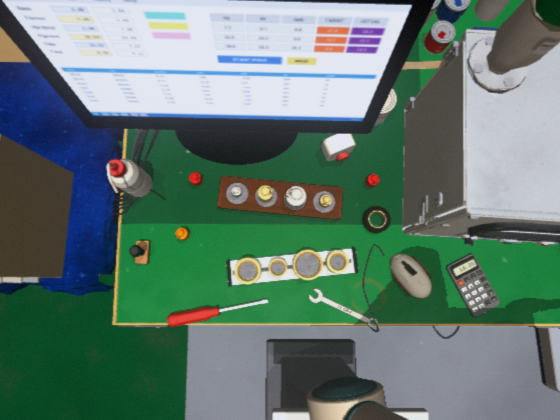

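View pics/side0.png

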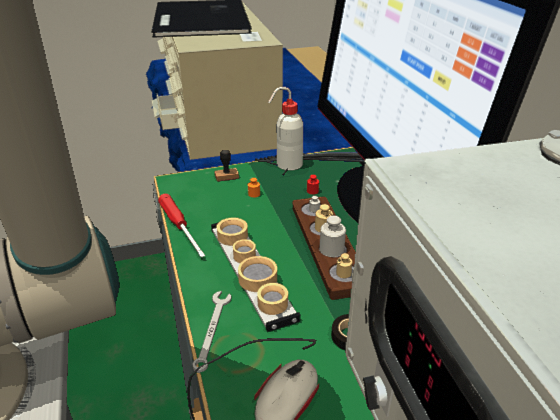

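Top view: the stand is at about (280,198). The weights, left to right, are:
- silver small at (236,190)
- brass large at (265,194)
- silver large at (296,197)
- brass small at (325,201)

The holders are at (247,269), (278,267), (308,263) and (337,260). The look-alikes are an orange one at (181,233) and red ones at (195,178) and (372,180). They are off the stand, so I'm excluding them.

Next I'll take a close crop and do the first measurement.

```bash
cat > h.py <<'E'
import numpy as np, cv2
from rig import manip, eyes
def ray(c,u,v):
    K=np.array(c["camera_matrix"]);V=np.array(c["view"])
    d=np.array([(u-K[0,2])/K[0,0],-(v-K[1,2])/K[1,1],-1]);R=V[:3,:3]
    return -R.T@V[:3,3], R.T@d
def onz(c,u,v,z):
    o,d=ray(c,u,v); return o+d*(z-o[2])/d[2]
def tri(c1,p1,c2,p2):
    o1,d1=ray(c1,*p1);o2,d2=ray(c2,*p2)
    s=np.linalg.lstsq(np.c_[d1,-d2],o2-o1,rcond=None)[0]
    a,b=o1+d1*s[0],o2+d2*s[1]; return (a+b)/2,np.linalg.norm(a-b)
def proj(c,P):
    V=np.array(c["view"]);K=np.array(c["camera_matrix"]);q=V[:3,:3]@P+V[:3,3]
    return K[0,0]*q[0]/-q[2]+K[0,2],K[1,1]*-q[1]/-q[2]+K[1,2]
E
python3 - <<'E'
from h import *
c=eyes.get_calibration("top");s=eyes.get_calibration("side")
im=cv2.imread("pics/top0.png")
cv2.imwrite("pics/crop0.png",cv2.resize(im[165:295,210:370],None,fx=5,fy=4.6*5/4.6,interpolation=cv2.INTER_CUBIC)[:600])
print("cam",ray(c,0,0)[0])
for n,u,v,z in(("20",236,190,.048),("31",265,194,.067),("42",296,197,.084),("24",325,201,.057)):print(n,onz(c,u,v,z))
for n,u,v in(("h31",247,269),("h20",278,267),("h42",308,263),("h24",337,260)):print(n,onz(c,u,v,.033))
print("mon",tri(c,(86,128),s,(319,106)))
E
```

```text
cam [0.41723019 0.16638334 0.89635634]
20 [0.59595854 0.23673311 0.048     ]
31 [0.58436036 0.17679758 0.067     ]
42 [0.57553643 0.11545402 0.084     ]
24 [0.57310219 0.05462552 0.057     ]
h31 [0.4351267 0.21227   0.033    ]
h20 [0.43957391 0.14909101 0.033     ]
h42 [0.44810306 0.08765295 0.033     ]
h24 [0.45462213 0.02794242 0.033     ]
mon (array([0.71178989, 0.53017408, 0.09329696]), np.float64(0.007311676801020075))
```

View pics/crop0.png

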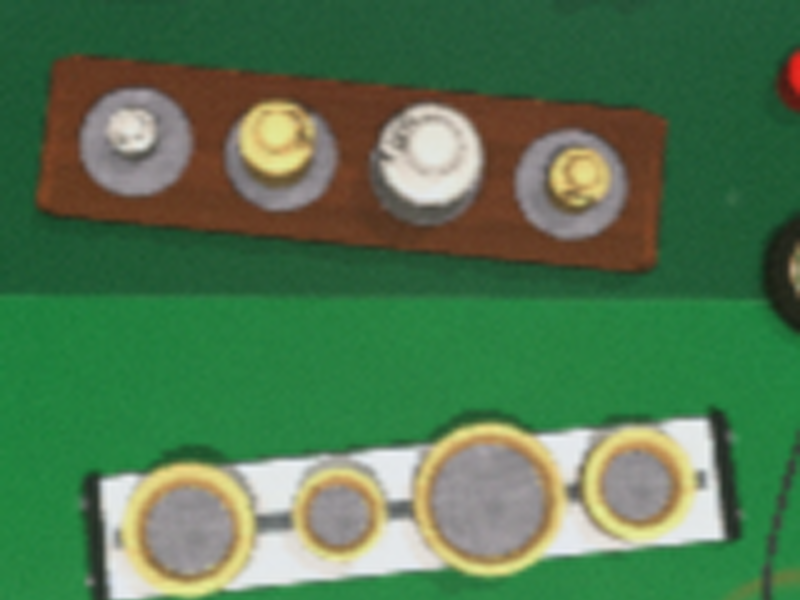

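Crop: knob tops are at about (236.8,190), (265.4,191), (297,194.4) and (326.4,199.4). Rim centres are at (247.8,270.6), (277.8,267.6), (307.8,264.6) and (337.6,261.8). The order on the stand is 20, 31, 42, 24 and on the rail 31, 20, 42, 24. I'll move to an overview pose and keep clear of the box.

Emit:
drive_tool(rows=[[[0,0,0.147],[2.0,5.5,0],8.5],[[0,0,0.147],[2.0,5.5,0],8.5],[[0,0,0.147],[2.0,5.5,0],8.5],[[0,0,0.147],[2.0,5.5,0],8.5],[[0,0,0.147],[2.0,5.5,0],8.5],[[0,0,0.147],[2.0,5.5,0],8.5],[[0,0,0.147],[2.0,5.5,0],8.5],[[0,0,0.147],[2.0,5.5,0],8.5]], force=30)

```text
clock: 1.1
position: [0.32, -0.1106, 0.2423]
ee_rot: [0.0, 0.745, 0.668, 0.0]
contact_force: [1.2, -0.7, -0.7]
width: 0.0852
gripper_force: 0.0
```

Emit:
drive_tool(rows=[[[0,0,0],[1.5,5,1.5],6],[[0,0,0],[1.5,5,1.5],6],[[0,0,0],[1.5,5,1.5],6],[[0,0,0],[1.5,5,1.5],6],[[0,0,0],[1.5,5,1.5],6],[[0,0,0],[0,0,0],6]])

```text
clock: 1.85
position: [0.3958, 0.1408, 0.3179]
ee_rot: [0.0, 0.744, 0.668, 0.001]
contact_force: [0.1, -0.2, -0.3]
width: 0.0596
gripper_force: 0.0
```

```bash
python3 - <<'E'
from h import *
print(manip.get_state()["position"],manip.get_state()["ee_rot"],manip.get_state()["qpos"])
c=eyes.get_calibration("wrist");im=eyes.get_image("wrist"); cv2.imwrite("pics/w1.png",im[:,:,::-1])
print(np.round(c["view"],4).tolist(),np.round(c["camera_matrix"],2).tolist())
np.save("w1view.npy",c["view"])
t=eyes.get_calibration("top")
f=lambda x,y:(209.6+x/5,164.6+y/5)
for n,x,y,z in(("20",134,125,.048),("31",277,130,.067),("42",435,147,.084),("24",582,172,.057),("h31",189,528,.033),("h20",339,513,.033),("h42",489,498,.033),("h24",638,484,.033)):
    P=onz(t,*f(x,y),z);print(n,np.round(P,4),np.round(proj(c,P)))
E
```

```text
[0.39583788 0.14078165 0.3178676 ] [1.37687987e-05 7.43936958e-01 6.68248927e-01 1.08350373e-03] [ 1.74797484e-01 -1.59188562e-03  1.65545859e+00  1.12635795e-03
  1.48587206e+00  2.81793251e-01]
[[0.9942, -0.1079, 0.002, -0.3789], [0.1036, 0.9498, -0.2953, -0.115], [0.03, 0.2938, 0.9554, -0.5048], [0.0, 0.0, 0.0, 1.0]] [[309.44, 0.0, 280.44], [0.0, 309.44, 213.8], [0.0, 0.0, 1.0]]
20 [0.5968 0.2359 0.048 ] [438.  83.]
31 [0.5913 0.1769 0.067 ] [439. 135.]
42 [0.5816 0.1143 0.084 ] [436. 190.]
24 [0.5773 0.0525 0.057 ] [421. 230.]
h31 [0.4327 0.2114 0.033 ] [303. 120.]
h20 [0.4392 0.1503 0.033 ] [311. 167.]
h42 [0.4456 0.0889 0.033 ] [319. 210.]
h24 [0.4518 0.0276 0.033 ] [327. 249.]
```

View pics/w1.png

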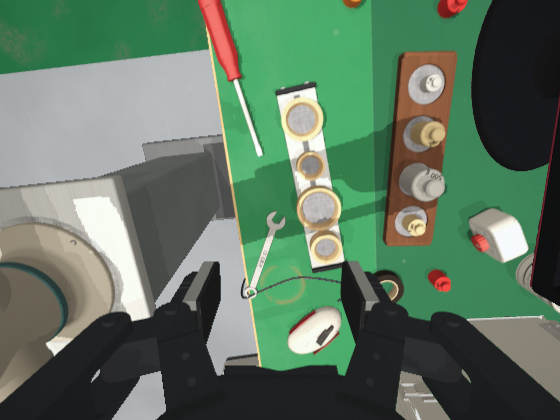

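Wrist view: knobs are near (433,83), (437,132), (431,186) and (418,227), and holders near (303,119), (309,166), (319,209) and (326,247). The holders agree with the top view. The knobs are about 4 px off, so I'll refine them in a crop.

```bash
python3 - <<'E'
import cv2
im=cv2.imread("pics/w1.png")
cv2.imwrite("pics/w1c.png",cv2.resize(im[45:265,270:480],None,fx=2.7,fy=2.7,interpolation=cv2.INTER_CUBIC))
E
```

```text
(no output)
```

View pics/w1c.png

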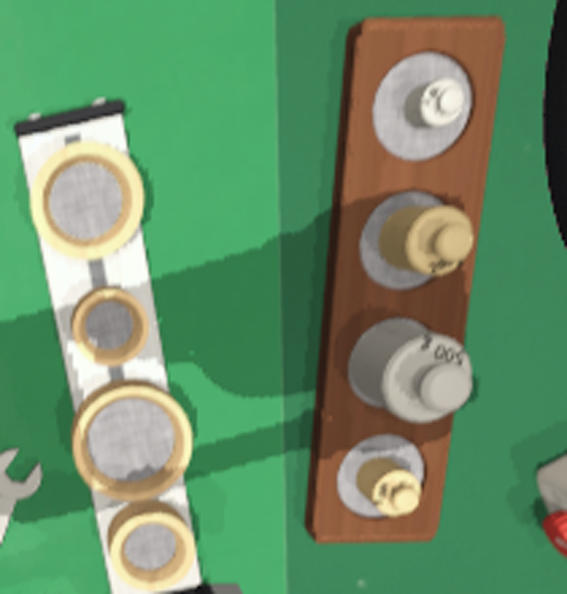

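Crop: knob tops are at (448,99), (454,239), (445,384) and (406,495), and rims at (88,198), (111,325), (133,438) and (152,545), all in crop pixels.

```bash
python3 - <<'E'
from h import *
c=dict(eyes.get_calibration("wrist"));c["view"]=np.load("w1view.npy")
t=eyes.get_calibration("top")
f=lambda x,y:(209.6+x/5,164.6+y/5)
g=lambda x,y:(269.7+x/2.7,44.7+y/2.7)
for n,a,b,z in(("20",(134,125),(448,99),.048),("31",(277,130),(454,239),.067),("42",(435,147),(445,384),.084),("24",(582,172),(406,495),.057),("h31",(189,528),(88,198),.033),("h20",(339,513),(111,325),.033),("h42",(489,498),(133,438),.033),("h24",(638,484),(152,545),.033),
 ("s20",(136,141),(422,106),.02),("s31",(281,155),(412,239),.02),("s24",(571,184),(382,477),.02)):
    P=onz(t,*f(*a),z);Q=onz(c,*g(*b),z);T,e=tri(t,f(*a),c,g(*b))
    print(n,np.round(P*1e3,1),np.round(Q*1e3,1),np.round(T*1e3,1),round(e*1e3,1))
E
```

```text
20 [596.8 235.9  48. ] [594.  238.4  48. ] [599.4 237.9  36.3] 2.1
31 [591.3 176.9  67. ] [589.9 179.1  67. ] [593.2 177.7  59.7] 1.5
42 [581.6 114.3  84. ] [580.2 117.9  84. ] [584.1 114.5  74.6] 2.1
24 [577.3  52.5  57. ] [576.1  55.7  57. ] [579.4  51.8  48.5] 1.3
h31 [432.7 211.4  33. ] [432.4 213.6  33. ] [433.6 213.1   9.1] 1.2
h20 [439.2 150.3  33. ] [438.5 152.3  33. ] [439.6 150.1  18.9] 0.2
h42 [445.6  88.9  33. ] [445.3  92.8  33. ] [446.6  87.4  15.2] 0.8
h24 [451.8  27.6  33. ] [451.2  31.9  33. ] [452.6  25.3  18.2] 0.5
s20 [595.8 237.2  20. ] [595.1 238.1  20. ] [596.6 237.9  16.6] 0.8
s31 [590.4 175.7  20. ] [592.  176.7  20. ] [589.9 176.4  24. ] 1.6
s24 [579.1  52.3  20. ] [579.2  52.4  20. ] [579.2  52.3  19.9] 0.2
```

Both views agree to about 2 mm, and the weight-to-holder displacements agree to about 1 mm. I'll start with weight_20.

Emit:
drive_tool(rows=[[[0,0,0],[4.0,1.92,-3.2],3.5],[[0,0,0],[4.0,1.92,-3.2],3.5],[[0,0,0],[4.0,1.92,-3.2],3.5],[[0,0,0],[4.0,1.92,-3.2],3.5],[[0,0,0],[4.0,1.92,-3.2],3.5],[[0,0,0],[0,0,-4.0],3.5],[[0,0,0],[0,0,-4.0],3.5],[[0,0,0],[0,0,0],3.5]])

```text
clock: 2.9
position: [0.5917, 0.2309, 0.0735]
ee_rot: [-0.002, 0.747, 0.665, -0.004]
contact_force: [0.2, -0.6, 0.3]
width: 0.035
gripper_force: 0.0
```

```bash
python3 - <<'E'
from h import *
print(manip.get_state()["position"])
a=eyes.get_image("side")[140:300,250:400];b=eyes.get_image("wrist")[150:400,150:420]
cv2.imwrite("pics/p2.png",np.hstack([cv2.resize(a,(520,555),interpolation=cv2.INTER_CUBIC)[:,:380],cv2.resize(b,(400,555))])[:,:,::-1])
c=eyes.get_calibration("wrist");s=eyes.get_calibration("side")
print(proj(c,np.array([.5955,.237,.048])),proj(s,np.array([.5955,.237,.048])))
E
```

```text
[0.59174753 0.23090022 0.07350475]
(np.float64(280.1584309007834), np.float64(250.62281500204224)) (np.float64(313.7594188514423), np.float64(195.83826101647927))
```

View pics/p2.png

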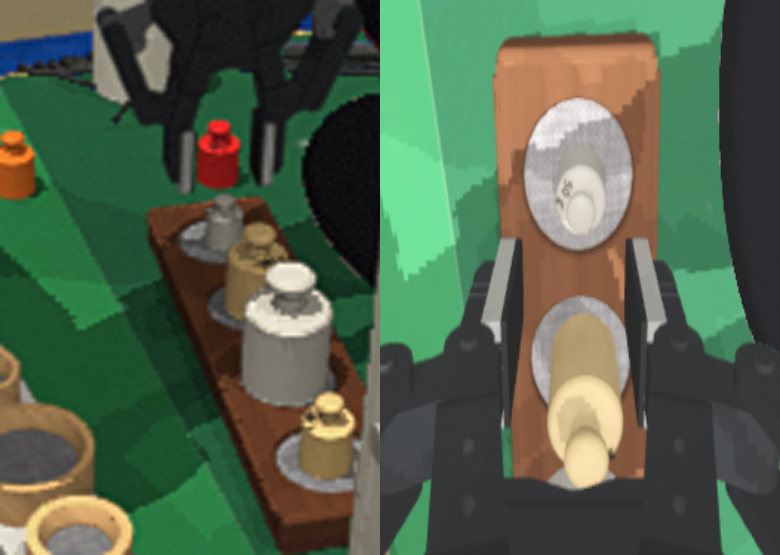

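Crop: the left half is the side view, with finger tips near (315,194) and the knob of the 20 at (315,198). The right half is the wrist view, with the knob at about (285,245). Now I'll work out the tip height and the knob position.

```bash
python3 - <<'E'
from h import *
st=manip.get_state();p=st["position"];print(p,st["ee_rot"],st["clock"])
c=eyes.get_calibration("wrist");s=eyes.get_calibration("side")
print("knob wrist",onz(c,285,244.6,.048),"31 knob",onz(c,150+207*.675,150+445*.45,.067))
print("side tip px for ahead 5,11,20mm",[np.round(proj(s,np.array([p[0],p[1],p[2]-a])),1) for a in(.005,.011,.02)])
print("wrist pads ",[np.round(proj(c,np.array([p[0]+dx,p[1],p[2]-.011])),1) for dx in(-.0175,.0175)])
E
```

```text
[0.59525118 0.23244161 0.07791932] [ 1.74447292e-04  7.46350946e-01  6.65552578e-01 -2.33259140e-05] 3.0
knob wrist [0.59862796 0.24034305 0.048     ] 31 knob [0.59481428 0.18489418 0.067     ]
side tip px for ahead 5,11,20mm [array([315. , 185.7]), array([314.9, 188.4]), array([314.7, 192.6])]
wrist pads  [array([246.8, 277.5]), array([314.8, 270.4])]
```

Emit:
drive_tool(rows=[[[0,0,0],[0,0.55,0],3.5],[[0,0,0],[0,0,-1.3],3.5],[[0,0,0],[0,0,-1.3],3.5],[[0,0,0],[0,0,-1.2],3.5],[[0,0,0],[0,0,0],3.5],[[0,0,0],[0,0,0],3.5]])

```text
clock: 3.75
position: [0.595, 0.2392, 0.0392]
ee_rot: [0.0, 0.746, 0.666, -0.0]
contact_force: [0.5, -0.3, -0.2]
width: 0.0351
gripper_force: 0.0
```

Emit:
drive_tool(rows=[[[0,0,0],[0,0,0],2.5],[[0,0,0],[0,0,0],1.5],[[0,0,0],[0,0,0],1.5],[[0,0,0],[0,0,0],1.5],[[0,0,0],[0,0,0],1.5]])

```text
clock: 4.38
position: [0.5954, 0.2392, 0.0399]
ee_rot: [0.0, 0.746, 0.666, 0.001]
contact_force: [0.1, 0.5, 3.9]
width: 0.0183
gripper_force: 29.6
```

```bash
python3 - <<'E'
from h import *
print(manip.get_state()["position"])
a=eyes.get_image("side")[150:230,270:370];b=eyes.get_image("wrist")[150:400,150:420]
cv2.imwrite("pics/p3.png",np.hstack([cv2.resize(a,(400,320),interpolation=cv2.INTER_CUBIC),cv2.resize(b,(345,320))])[:,:,::-1])
E
```

```text
[0.59536718 0.23924958 0.0399047 ]
```

View pics/p3.png

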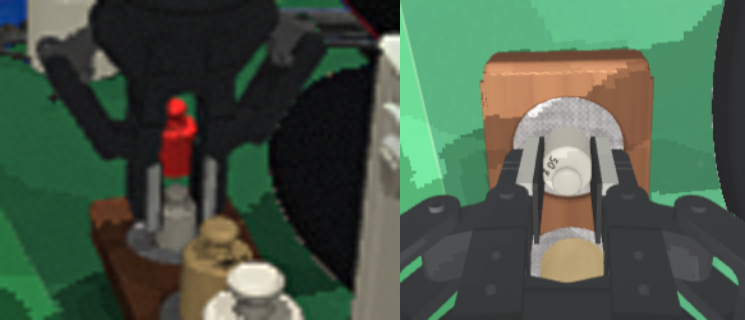

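The jaws seem to hold the 20 (30 N, 18 mm). In the wrist half the weight stands between the pads. I'll lift and check.

Emit:
drive_tool(rows=[[[0,0,0],[0,0,1],1.5],[[0,0,0],[0,0,2],1.5],[[0,0,0],[0,0,3],1.5],[[0,0,0],[0,0,2],1.5],[[0,0,0],[0,0,0],1.5],[[0,0,0],[0,0,0],1.5]])

```text
clock: 5.22
position: [0.594, 0.2389, 0.1183]
ee_rot: [-0.0, 0.746, 0.666, -0.001]
contact_force: [-0.7, -0.0, -1.2]
width: 0.0181
gripper_force: 29.4
```

```bash
python3 - <<'E'
from h import *
st=manip.get_state();print(st["position"],st["width"])
a=eyes.get_image("side")[110:230,260:380];b=eyes.get_image("wrist")[150:400,150:420]
cv2.imwrite("pics/p4.png",np.hstack([cv2.resize(a,(400,400),interpolation=cv2.INTER_CUBIC),cv2.resize(b,(400,400))])[:,:,::-1])
E
```

```text
[0.59400732 0.23893486 0.11831748] 0.018096060819770842
```

View pics/p4.png

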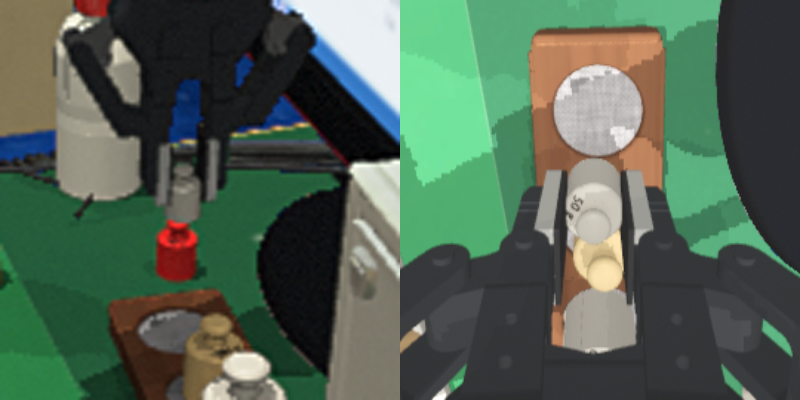

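Side crop: the 20 hangs upright between the pads above the empty seat. I'll carry it to the smallest holder.

Emit:
drive_tool(rows=[[[0,0,0],[-3.1,-1.7,0],1.5],[[0,0,0],[-3.1,-1.7,0],1.5],[[0,0,0],[-3.1,-1.7,0],1.5],[[0,0,0],[-3.1,-1.7,0],1.5],[[0,0,0],[-3.2,-1.8,0],1.5],[[0,0,0],[0,0,-3],1.5],[[0,0,0],[0,0,-2],1.5],[[0,0,0],[0,0,0],1.5]])

```text
clock: 6.32
position: [0.4371, 0.1527, 0.0676]
ee_rot: [-0.001, 0.746, 0.666, -0.002]
contact_force: [-0.6, -0.5, -0.4]
width: 0.0183
gripper_force: 29.5
```

Emit:
drive_tool(rows=[[[0,0,0],[0,0,0],1.5],[[0,0,0],[0,0,0],1.5]])

```text
clock: 6.58
position: [0.4396, 0.1533, 0.07]
ee_rot: [0.0, 0.746, 0.666, 0.001]
contact_force: [0.4, -0.9, -0.3]
width: 0.0186
gripper_force: 29.5
```

```bash
python3 - <<'E'
from h import *
st=manip.get_state();print(st["position"],st["width"])
a=eyes.get_image("side")[200:320,190:310];b=eyes.get_image("top")[240:290,220:360]
cv2.imwrite("pics/p5.png",np.vstack([cv2.resize(np.hstack([a,eyes.get_image("wrist")[150:270,220:340]]),(760,380),interpolation=cv2.INTER_CUBIC),cv2.resize(b,(760,215))[:,:]])[:,:,::-1])
E
```

```text
[0.43958844 0.15333227 0.06997522] 0.018595806587829285
```

View pics/p5.png

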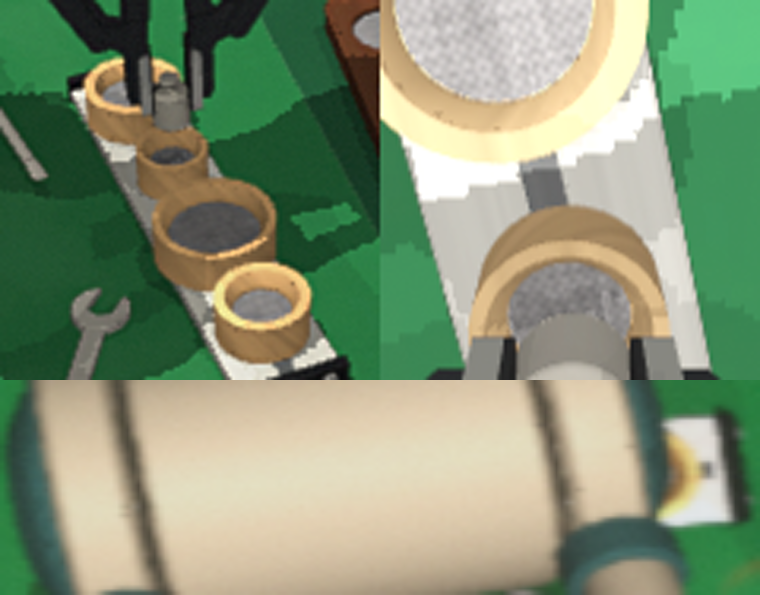

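The weight hangs straight over the small bore; in the wrist view the weight is at 575 and the bore at 570. I'll lower it.

Emit:
drive_tool(rows=[[[0,0,0],[-0.05,0,-0.9],1.5],[[0,0,0],[0,0,-0.6],1.5],[[0,0,0],[0,0,-0.4],1.5],[[0,0,0],[0,0,-0.3],1.5],[[0,0,0],[0,0,-0.2],1.5],[[0,0,0],[0,0,0],1.5],[[0,0,0],[0,0,0],1.5]])

```text
clock: 7.6
position: [0.4386, 0.1532, 0.0455]
ee_rot: [0.0, 0.746, 0.666, 0.0]
contact_force: [-0.2, -0.2, -0.2]
width: 0.018
gripper_force: 29.5
```

Emit:
drive_tool(rows=[[[0,0,0],[0,0,-0.08],1.5],[[0,0,0],[0,0,0],1.5],[[0,0,0],[0,0,0],1.5]])

```text
clock: 7.98
position: [0.4386, 0.1532, 0.0449]
ee_rot: [0.0, 0.746, 0.666, 0.0]
contact_force: [-0.3, -0.2, 4.1]
width: 0.0178
gripper_force: 29.8
```

It touches the floor at the expected height, so I'll release and back off.

Emit:
drive_tool(rows=[[[0,0,0],[0,0,0],2.2],[[0,0,0],[0,0,0],2.8],[[0,0,0],[0,0,0],3.5],[[0,0,0],[0,0,0],3.5],[[0,0,0],[0,0,1.5],3.5],[[0,0,0],[0,0,3.5],3.5],[[0,0,0],[0,0,4.0],4.5],[[0,0,0],[0,0,0],4.5]])

```text
clock: 8.98
position: [0.4407, 0.1536, 0.1373]
ee_rot: [0.002, 0.746, 0.666, 0.003]
contact_force: [-0.7, -0.5, 0.4]
width: 0.0453
gripper_force: 0.0
```

```bash
python3 - <<'E'
from h import *
st=manip.get_state();print(st["position"],st["clock"])
a=eyes.get_image("side")[200:320,190:310];b=eyes.get_image("wrist")
cv2.imwrite("pics/p6.png",np.hstack([cv2.resize(a,(420,420),interpolation=cv2.INTER_CUBIC),b[:,180:]])[:,:,::-1])
E
```

```text
[0.44072899 0.15361135 0.1373452 ] 8.975
```

View pics/p6.png

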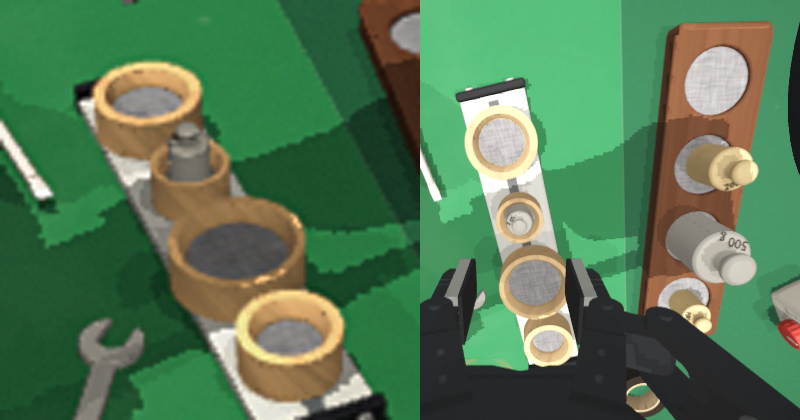

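The 20 stands upright, centred in its holder. Next is weight_31.

Emit:
drive_tool(rows=[[[0,0,0],[3.8,0.65,0],4.8],[[0,0,0],[3.8,0.65,0],4.8],[[0,0,0],[3.8,0.65,0],4.8],[[0,0,0],[3.8,0.65,0],4.8],[[0,0,0],[0,0,-2],4.8],[[0,0,0],[0,0,-2],4.8],[[0,0,0],[0,0,0],4.8],[[0,0,0],[0,0,0],4.8]])

```text
clock: 10.07
position: [0.5902, 0.1791, 0.0941]
ee_rot: [-0.0, 0.746, 0.666, -0.0]
contact_force: [0.5, 0.1, 0.2]
width: 0.0482
gripper_force: 0.0
```

```bash
python3 - <<'E'
from h import *
st=manip.get_state();print(st["position"],st["clock"],st["width"])
b=eyes.get_image("wrist");c=eyes.get_calibration("wrist")
print(proj(c,np.array([.5905,.178,.067])))
a=eyes.get_image("side")[110:260,250:400]
cv2.imwrite("pics/p7.png",np.hstack([cv2.resize(a,(420,420),interpolation=cv2.INTER_CUBIC),b[:,100:460]])[:,:,::-1])
E
```

```text
[0.59021783 0.17911144 0.09412759] 10.075 0.04818939535453762
(np.float64(280.65941158949386), np.float64(261.5972930337854))
```

View pics/p7.png

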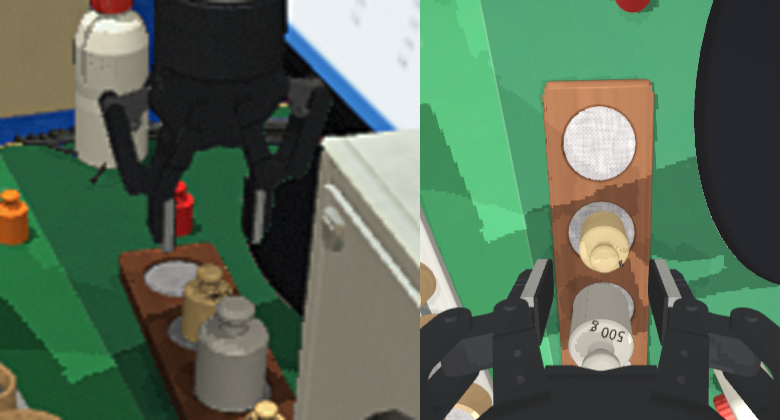

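Wrist half: the 31's knob is at (285,258) and lies between the pads. I'll descend and grip.

Emit:
drive_tool(rows=[[[0,0,0],[0.1,0.1,-1.5],4.8],[[0,0,0],[0,0,-1.5],4.8],[[0,0,0],[0,0,-1.2],4.8],[[0,0,0],[0,0,-0.8],4.8],[[0,0,0],[0,0,0],4.0],[[0,0,0],[0,0,0],3.2],[[0,0,0],[0,0,0],2.4],[[0,0,0],[0,0,0],2.4]], force=40)

```text
clock: 11.18
position: [0.5919, 0.1802, 0.0451]
ee_rot: [0.0, 0.746, 0.666, 0.001]
contact_force: [0.2, 0.8, 1.5]
width: 0.0291
gripper_force: 39.9
```

Emit:
drive_tool(rows=[[[0,0,0],[0,0,0],2.4],[[0,0,0],[0,0,0],2.4]])

```text
clock: 11.42
position: [0.592, 0.1803, 0.0451]
ee_rot: [0.0, 0.746, 0.666, 0.001]
contact_force: [1.0, 0.4, 2.9]
width: 0.0291
gripper_force: 40.1
```

Emit:
drive_tool(rows=[[[0,0,0],[0,0,1],2.4],[[0,0,0],[0,0,2],2.4],[[0,0,0],[0,0,3],2.4],[[0,0,0],[-3.1,0.7,1],2.4],[[0,0,0],[-3.2,0.7,0],2.4],[[0,0,0],[-3.2,0.7,0],2.4],[[0,0,0],[-3.2,0.7,0],2.4],[[0,0,0],[-3.2,0.65,0],2.4]])

```text
clock: 12.42
position: [0.4306, 0.2147, 0.1145]
ee_rot: [-0.0, 0.746, 0.666, -0.001]
contact_force: [0.2, 0.0, -2.8]
width: 0.0294
gripper_force: 39.9
```

Emit:
drive_tool(rows=[[[0,0,0],[0,0,-2],2.4],[[0,0,0],[0,0,-2],2.4],[[0,0,0],[0,0,-1],2.4],[[0,0,0],[0,0,0],2.4],[[0,0,0],[0,0,0],2.4]])

```text
clock: 13.05
position: [0.4329, 0.2147, 0.065]
ee_rot: [0.0, 0.746, 0.666, 0.0]
contact_force: [0.7, -0.2, -1.9]
width: 0.0294
gripper_force: 40.0
```

```bash
python3 - <<'E'
from h import *
st=manip.get_state();print(st["position"],st["clock"],st["width"])
b=eyes.get_image("wrist")[130:290,180:340]
a=eyes.get_image("side")[170:300,190:320]
cv2.imwrite("pics/p8.png",np.hstack([cv2.resize(a,(400,400),interpolation=cv2.INTER_CUBIC),cv2.resize(b,(400,400))])[:,:,::-1])
E
```

```text
[0.43291315 0.2147467  0.06502633] 13.05 0.02944622332419334
```

View pics/p8.png

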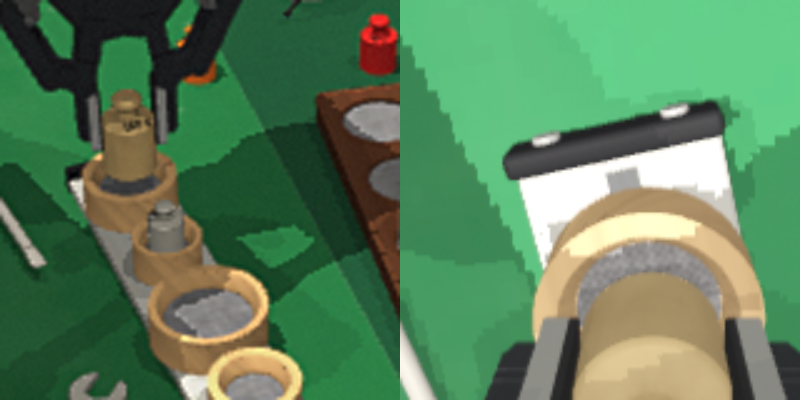

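The 31 is centred over its bore (both at about 650 in the wrist crop). I'll lower it.

Emit:
drive_tool(rows=[[[0,0,0],[0,0,-0.5],2.4],[[0,0,0],[0,0,-0.4],2.4],[[0,0,0],[0,0,-0.3],2.4],[[0,0,0],[0,0,-0.2],2.4],[[0,0,0],[0,0,0],2.4],[[0,0,0],[0,0,-0.1],2.4],[[0,0,0],[0,0,0],2.4],[[0,0,0],[0,0,0],2.4]])

```text
clock: 14.15
position: [0.4325, 0.2147, 0.05]
ee_rot: [0.0, 0.746, 0.666, 0.0]
contact_force: [-1.3, -1.0, 5.7]
width: 0.0292
gripper_force: 40.7
```

Emit:
drive_tool(rows=[[[0,0,0],[0,0,0],3.4],[[0,0,0],[0,0,0],4.2],[[0,0,0],[0,0,0],4.6],[[0,0,0],[0,0,0],4.6],[[0,0,0],[0,0,2],4.6],[[0,0,0],[0,0,4],4.6],[[0,0,0],[0,0,4],5.8],[[0,0,0],[0,0,0],5.8]])

```text
clock: 15.15
position: [0.4347, 0.2154, 0.1525]
ee_rot: [0.002, 0.746, 0.666, 0.003]
contact_force: [0.4, -0.4, -0.6]
width: 0.0579
gripper_force: 0.0
```

Emit:
drive_tool(rows=[[[0,0,0],[3,-1.95,0],5.8],[[0,0,0],[3,-1.95,0],5.8],[[0,0,0],[3,-1.95,0],5.8],[[0,0,0],[3,-1.95,0],5.8],[[0,0,0],[2.9,-1.95,0],5.8],[[0,0,0],[0,0,-2],5.8],[[0,0,0],[0,0,0],5.8],[[0,0,0],[0,0,0],5.8]])

```text
clock: 16.15
position: [0.5809, 0.1173, 0.1291]
ee_rot: [-0.0, 0.746, 0.666, -0.0]
contact_force: [0.5, -0.5, 0.9]
width: 0.0578
gripper_force: 0.0
```

```bash
python3 - <<'E'
from h import *
st=manip.get_state();print(st["position"],st["clock"],st["width"])
b=eyes.get_image("wrist");c=eyes.get_calibration("wrist")
print(proj(c,np.array([.581,.116,.084])))
a=eyes.get_image("side")[170:300,190:390]
cv2.imwrite("pics/p9.png",np.hstack([cv2.resize(a,(440,286),interpolation=cv2.INTER_CUBIC),b[134:,100:460]])[:,:,::-1])
E
```

```text
[0.58085689 0.11732545 0.1291114 ] 16.15 0.05776710856263267
(np.float64(280.59726530706945), np.float64(249.1399546576181))
```

View pics/p9.png

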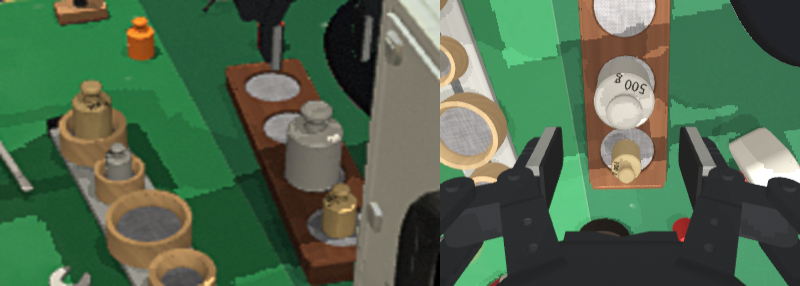

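Wrist half: the 42's knob is at (285,241), between the pads. Side half: the 31 and 20 stand upright in their holders. I'll grip the 42.

Emit:
drive_tool(rows=[[[0,0,0],[0.1,0.15,-2.5],5.8],[[0,0,0],[0,0,-2.5],5.8],[[0,0,0],[0,0,-1.5],5.8],[[0,0,0],[0,0,-1.0],5.8],[[0,0,0],[0,0,-0.8],5.8],[[0,0,0],[0,0,0],5.0],[[0,0,0],[0,0,0],4.2],[[0,0,0],[0,0,0],3.4]], force=60)

```text
clock: 17.25
position: [0.5833, 0.1187, 0.0475]
ee_rot: [0.001, 0.746, 0.666, 0.001]
contact_force: [1.0, -0.3, 1.8]
width: 0.04
gripper_force: 60.8
```

Emit:
drive_tool(rows=[[[0,0,0],[0,0,0],3.4],[[0,0,0],[0,0,0],3.4],[[0,0,0],[0,0,0],3.4]])

```text
clock: 17.62
position: [0.5833, 0.1187, 0.0475]
ee_rot: [0.001, 0.746, 0.666, 0.001]
contact_force: [0.6, 0.5, 5.7]
width: 0.04
gripper_force: 61.1
```

Emit:
drive_tool(rows=[[[0,0,0],[0,0,1],3.4],[[0,0,0],[0,0,2],3.4],[[0,0,0],[0,0,3],3.4],[[0,0,0],[-2.6,-0.5,1],3.4],[[0,0,0],[-2.8,-0.5,0],3.4],[[0,0,0],[-2.8,-0.5,0],3.4],[[0,0,0],[-2.8,-0.5,0],3.4],[[0,0,0],[-2.8,-0.5,0],3.4]])

```text
clock: 18.62
position: [0.4422, 0.0935, 0.116]
ee_rot: [-0.001, 0.746, 0.666, -0.001]
contact_force: [0.2, 0.5, -3.5]
width: 0.0396
gripper_force: 61.5
```

Emit:
drive_tool(rows=[[[0,0,0],[0,0,-2],3.4],[[0,0,0],[0,0,-2],3.4],[[0,0,0],[0,0,-1],3.4],[[0,0,0],[0,0,0],3.4],[[0,0,0],[0,0,0],3.4]])

```text
clock: 19.25
position: [0.4449, 0.0937, 0.0669]
ee_rot: [0.0, 0.746, 0.666, 0.0]
contact_force: [-0.7, -0.1, -4.1]
width: 0.0399
gripper_force: 61.4
```

```bash
python3 - <<'E'
from h import *
st=manip.get_state();print(st["position"],st["clock"],st["width"])
b=eyes.get_image("wrist")[130:290,180:340]
a=eyes.get_image("side")[190:320,200:330]
cv2.imwrite("pics/p10.png",np.hstack([cv2.resize(a,(400,400),interpolation=cv2.INTER_CUBIC),cv2.resize(b,(400,400))])[:,:,::-1])
E
```

```text
[0.44486442 0.09368762 0.06692416] 19.25 0.039891136494632856
```

View pics/p10.png

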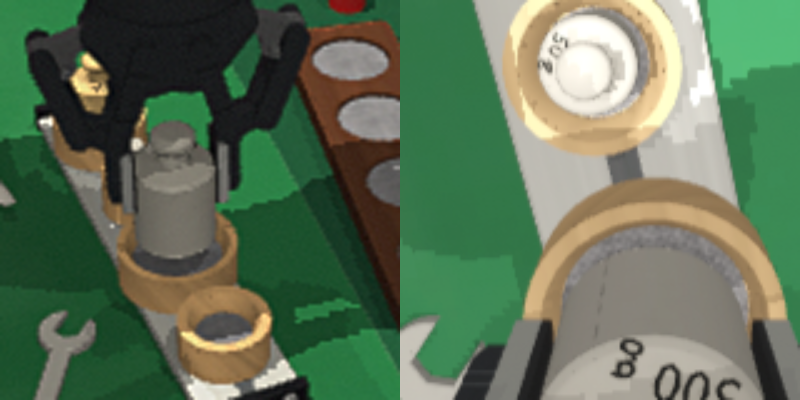

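The 42 is over its bore, about 0.7 mm off in x, and the 20 is well seated. I'll lower it with a small correction.

Emit:
drive_tool(rows=[[[0,0,0],[0.06,0,-0.5],3.4],[[0,0,0],[0,0,-0.4],3.4],[[0,0,0],[0,0,-0.3],3.4],[[0,0,0],[0,0,-0.15],3.4],[[0,0,0],[0,0,0],3.4],[[0,0,0],[0,0,-0.1],3.4],[[0,0,0],[0,0,0],3.4],[[0,0,0],[0,0,0],3.4]])

```text
clock: 20.35
position: [0.4452, 0.0937, 0.0524]
ee_rot: [0.0, 0.746, 0.666, 0.0]
contact_force: [-1.5, 0.7, 1.8]
width: 0.0398
gripper_force: 62.1
```

Emit:
drive_tool(rows=[[[0,0,0],[0,0,0],4.5],[[0,0,0],[0,0,0],5.2],[[0,0,0],[0,0,0],5.8],[[0,0,0],[0,0,0],5.8],[[0,0,0],[0,0,2],5.8],[[0,0,0],[0,0,4],5.8],[[0,0,0],[0,0,4],5.0],[[0,0,0],[0,0,0],4.2]])

```text
clock: 21.35
position: [0.4474, 0.0938, 0.1549]
ee_rot: [0.002, 0.746, 0.666, 0.003]
contact_force: [-0.4, -0.2, 0.2]
width: 0.0422
gripper_force: 0.0
```

Emit:
drive_tool(rows=[[[0,0,0],[2.7,-0.75,0],4.2],[[0,0,0],[2.7,-0.75,0],4.2],[[0,0,0],[2.7,-0.75,0],4.2],[[0,0,0],[2.7,-0.75,0],4.2],[[0,0,0],[2.5,-0.8,0],4.2],[[0,0,0],[0,0,-3],4.2],[[0,0,0],[0,0,-3],4.2],[[0,0,0],[0,0,0],4.2]])

```text
clock: 22.35
position: [0.5752, 0.0556, 0.0886]
ee_rot: [-0.003, 0.746, 0.666, -0.003]
contact_force: [-0.7, 0.6, 0.1]
width: 0.0416
gripper_force: 0.0
```

Emit:
drive_tool(rows=[[[0,0,0],[0,0,0],4.2]])

```text
clock: 22.48
position: [0.5783, 0.0557, 0.0922]
ee_rot: [0.0, 0.746, 0.666, 0.0]
contact_force: [0.3, -0.6, -0.4]
width: 0.0419
gripper_force: 0.0
```

```bash
python3 - <<'E'
from h import *
st=manip.get_state();print(st["position"],st["clock"],st["width"])
b=eyes.get_image("wrist");c=eyes.get_calibration("wrist")
print(proj(c,np.array([.577,.054,.057])))
a=eyes.get_image("side")[190:330,200:400]
cv2.imwrite("pics/p11.png",np.hstack([cv2.resize(a,(440,308),interpolation=cv2.INTER_CUBIC),b[112:,100:460]])[:,:,::-1])
E
```

```text
[0.57826833 0.05565341 0.09221763] 22.475 0.041859419262105554
(np.float64(277.9331277741556), np.float64(256.51170241226464))
```

View pics/p11.png

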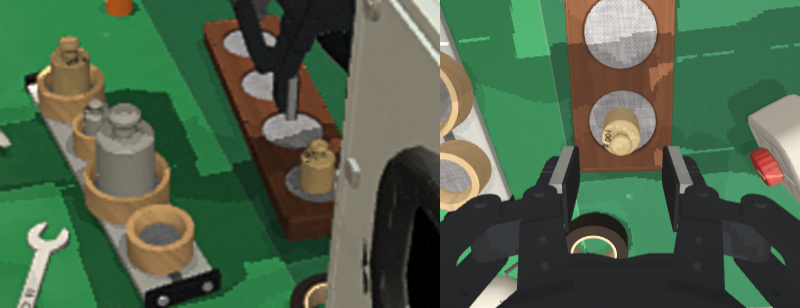

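Side half: the 42 and 31 stand upright in their holders. Wrist half: the 24's knob is at (281,255), centred between the pads. I'll grip it.

Emit:
drive_tool(rows=[[[0,0,0],[0,0,-1.5],4.2],[[0,0,0],[0,0,-1.5],4.2],[[0,0,0],[0,0,-1.2],4.2],[[0,0,0],[0,0,-0.8],4.2],[[0,0,0],[0,0,0],3.4],[[0,0,0],[0,0,0],2.6],[[0,0,0],[0,0,0],1.8],[[0,0,0],[0,0,0],1.8]], force=35)

```text
clock: 23.58
position: [0.5785, 0.0556, 0.0425]
ee_rot: [0.0, 0.746, 0.666, 0.0]
contact_force: [-0.0, -0.2, 1.3]
width: 0.0227
gripper_force: 34.5
```

Emit:
drive_tool(rows=[[[0,0,0],[0,0,0],1.8],[[0,0,0],[0,0,0],1.8]])

```text
clock: 23.82
position: [0.5784, 0.0556, 0.0425]
ee_rot: [0.0, 0.746, 0.666, 0.0]
contact_force: [-0.0, 1.1, 2.4]
width: 0.0226
gripper_force: 34.7
```

Emit:
drive_tool(rows=[[[0,0,0],[0,0,1],1.8],[[0,0,0],[0,0,2],1.8],[[0,0,0],[0,0,3],1.8],[[0,0,0],[-2.4,-0.45,1],1.8],[[0,0,0],[-2.5,-0.5,0],1.8],[[0,0,0],[-2.6,-0.5,0],1.8],[[0,0,0],[-2.6,-0.5,0],1.8],[[0,0,0],[-2.55,-0.5,0],1.8]])

```text
clock: 24.82
position: [0.4503, 0.031, 0.1123]
ee_rot: [-0.0, 0.746, 0.666, -0.0]
contact_force: [-0.8, -0.8, -0.5]
width: 0.0229
gripper_force: 34.5
```

Emit:
drive_tool(rows=[[[0,0,0],[0,0,-2],1.8],[[0,0,0],[0,0,-2],1.8],[[0,0,0],[0,0,-1],1.8],[[0,0,0],[0,0,0],1.8],[[0,0,0],[0,0,0],1.8]])

```text
clock: 25.45
position: [0.4521, 0.0311, 0.0625]
ee_rot: [0.0, 0.746, 0.666, 0.0]
contact_force: [0.9, -0.1, -0.8]
width: 0.0226
gripper_force: 34.5
```

```bash
python3 - <<'E'
from h import *
st=manip.get_state();print(st["position"],st["clock"],st["width"])
b=eyes.get_image("wrist")[130:290,180:340]
a=eyes.get_image("side")[220:340,220:340]
cv2.imwrite("pics/p12.png",np.hstack([cv2.resize(a,(400,400),interpolation=cv2.INTER_CUBIC),cv2.resize(b,(400,400))])[:,:,::-1])
E
```

```text
[0.45206534 0.03114661 0.06254347] 25.45 0.02261126128899197
```

View pics/p12.png

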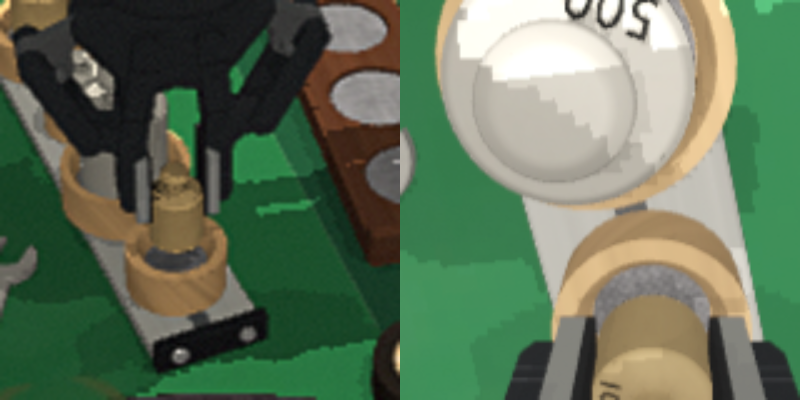

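The 24 is centred over its bore (653 against 652), so I'll lower it.

Emit:
drive_tool(rows=[[[0,0,0],[0,0,-0.5],1.8],[[0,0,0],[0,0,-0.4],1.8],[[0,0,0],[0,0,-0.3],1.8],[[0,0,0],[0,0,-0.2],1.8],[[0,0,0],[0,0,0],1.8],[[0,0,0],[0,0,-0.1],1.8],[[0,0,0],[0,0,0],1.8],[[0,0,0],[0,0,0],1.8]])

```text
clock: 26.55
position: [0.4516, 0.0311, 0.0474]
ee_rot: [0.0, 0.746, 0.666, 0.0]
contact_force: [-1.6, -0.4, 4.8]
width: 0.0226
gripper_force: 35.0
```

Emit:
drive_tool(rows=[[[0,0,0],[0,0,0],2.6],[[0,0,0],[0,0,0],3.4],[[0,0,0],[0,0,0],4],[[0,0,0],[0,0,0],4],[[0,0,0],[0,0,2],4],[[0,0,0],[0,0,4],4],[[0,0,0],[0,0,5],4],[[0,0,0],[0,0,4],4]])

```text
clock: 27.55
position: [0.4517, 0.0311, 0.1989]
ee_rot: [0.001, 0.746, 0.666, 0.001]
contact_force: [-0.2, -0.5, -0.3]
width: 0.04
gripper_force: 0.0
```

Emit:
drive_tool(rows=[[[0,0,0],[-2.5,0,2],4],[[0,0,0],[-2.5,0,2],4],[[0,0,0],[0,0,0],4],[[0,0,0],[0,0,0],4]])

```text
clock: 28.05
position: [0.4019, 0.0311, 0.2366]
ee_rot: [0.0, 0.746, 0.666, 0.0]
contact_force: [-0.2, 0.1, 0.7]
width: 0.0397
gripper_force: 0.0
```

```bash
python3 - <<'E'
from h import *
st=manip.get_state();print(st["position"],st["clock"],st["width"])
b=eyes.get_image("wrist")
a=eyes.get_image("side")[200:340,190:330]
cv2.imwrite("pics/p13.png",np.hstack([cv2.resize(a,(420,420),interpolation=cv2.INTER_CUBIC),b[:,150:510]])[:,:,::-1])
E
```

```text
[0.4019377  0.03112385 0.23664362] 28.05 0.03973108333852259
```

View pics/p13.png

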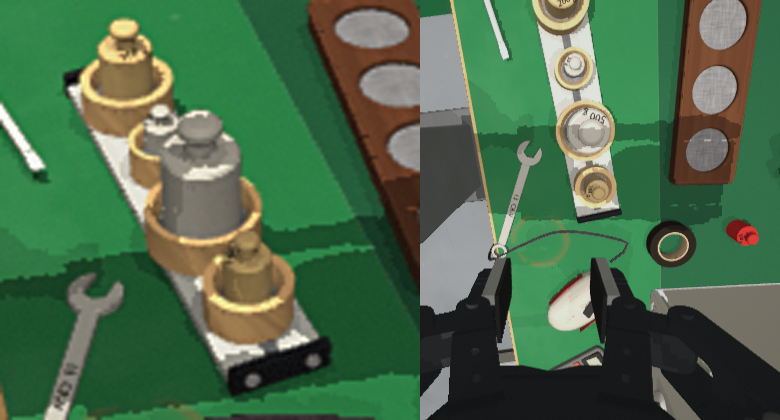

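All four weights stand upright in their matching holders, the stand is empty and the arm is clear. I'll hand the job in.

```bash
python3 -c "
from rig import job
print(job.sign_off())"
```

```text
the job is handed in; nothing more can be done
None
```

All four check weights were set down upright in their matching holders and released, the arm is clear, and the job was handed in at about 28 s of the 96 s allowed.

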